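# Move the vase out of the cover's way and fetch the mirror from the display case

### The job

The blue vase stands in the way of the display case's clear sliding cover: first set it upright on the round cork mat, then slide the cover fully open. Take the gilded mirror out of the well and stand it upright in the middle of the walnut writing desk's top, square with the desk (facing either its front or its back), then slide the cover fully shut again. Set the vase and mirror down rather than dropping them, and leave the teapot, pin vise and red stool where they are.

Things in the scene. Friction and masses are not known exactly. Their poses are not given: they have to be found in the camera images.
- case: Fixed pale-wood display case, 130 (its x) x 290 (y) x 75 mm high. Origin: centre of underside. Its -y half holds an open well, 104 (x) x 125 mm (y), centred at y = -70 mm, floor 12 mm above the underside. Its +y half is a solid flat deck 75 mm high, onto which the cover slides. Rails 7 mm wide stand 7 mm above the deck along both long edges (x = +-58 to 65 mm).
- cover (a joint): How far the clear cover is slid open (m) along the case's +y: 0 shut over the well, 0.135 fully open over the deck; hard stops at both ends. Stays where left; sliding takes 1 to 2 N. Starts 0 to 12 mm open. Plate 115 (x) x 140 (y) x 4 mm, underside 1 mm above the deck, so things on the deck block it; it cannot lift off.
- cover_handle (a point): Centre of the black upright bar in the middle of the cover: 50 mm along the case's x, 12 mm thick along the case's y, 24 mm tall (12 mm above and below this point; the plate's top is 12 mm below). Pinch it from above across its thickness. Axes as the case's; when shut it lies at case x = 0, y = -70, z = 92 mm.
- vase: Loose blue ceramic vase, solid, round, 68 mm tall, about 60 g. Origin: centre of its underside; z up its axis. Foot diameter 32 mm; straight belly 38 mm in diameter from 16 to 42 mm height; neck 20 mm at 54 mm; rim 28 mm. It begins standing on the case's deck in the cover's way.
- mirror: Loose gilded standing mirror, about 80 g, begins upright in the well under the cover. Origin: centre of its underside; z up. Foot 30 mm (its x) by 44 mm (its y) by 8 mm high; above it the upright frame, a plain slab to grip, 10 mm thick (x) by 42 mm wide (y), from 8 to 54 mm height, centred on the foot. Front and back look alike.
- desk: Loose walnut miniature writing desk, 350 g, 76 mm (its x) by 130 mm (its y), flat top 62 mm above the table. Origin: centre of its underside, below the middle of the top. Its front (drawers) faces its -x.
- mat: Fixed round cork mat lying on the table, 90 mm in diameter, 5 mm thick. Origin: centre of its underside.
- teapot: Loose small silver teapot, 50 mm from handle to spout, 31 mm tall; leave alone. Origin: centre of its underside; spout towards its +x.
- pin_vise: Loose steel pin vise lying on the table, 90 mm long along its x, 10 mm thick; leave alone. Origin: middle of its underside.
- stool: Loose round dollhouse stool with a red seat, 38 mm in diameter, 36 mm tall; leave alone. Origin: centre of its underside.
Not all that is in view belongs to the job. Leave any orange look-alike of the vase alone.

How it is judged:
By the outcome, as a careful person would: the job done as asked, in the order asked, and still so for the second after the job is handed in, with the robot touching nothing.
It also fails if it takes over 72 s, if anything falls off the work surface, if the arm or the gripper's body presses on something with over 40 N, if the wrist force passes 120 N, or if a joint passes its speed limit or range.

### The arm

A 7-joint arm with a two-finger parallel gripper is mounted at the origin on the work surface. World frame = base frame: x ahead of the robot, y to its left, z up, the work surface at z = 0. Lengths are in mm, angles in rad, forces in N, time in s.
With the tool pointing down it reaches from about 400 to 900 mm from the base axis. Payload 5.5 kg.
Tool frame: the origin (TCP) lies midway between the tips of the shut fingers; the grasp point (between the pads) lies 19 mm behind it; z points along the fingers, y is the line along which they close (so a half turn about z gives the same grasp; the last joint's range is limited). The gripper opens to 85 mm and grips with 20 to 120 N. Pads are 22 mm wide; open, the fingers measure 114 mm over their backs; the gripper's body (76 mm by 85 mm) begins 54 mm behind the grasp point. The pads swing forward as they close: fully open they stand 13 mm farther back than shut.
Start: joints at [-1.052, 0.501, -0.427, 1.55, 0.221, 1.138, -0.21], TCP at [164.424, 628.86, 231.31] pointing down, gripper open.
Joint ranges: [-2.88, 2.88], [-0.31, 2.03], [-1.54, 1.56], [0.2, 2.42], [-1.41, 4.55], [0.19, 2.02], [-2.57, 2.57]. Speed limits (rad/s): [2.57, 2.57, 3.14, 3.14, 3.14, 3.14, 3.14].

### API

Orientations are given as a rotation vector (axis times angle).
In Python, from cell import robot gives the robot as it stands. Calls block until the motion is done:
- robot.move_pose(position, orientation): joint-space move of the TCP to a pose.
- robot.move_l(position, rot=None, v=150, contact_N=None): straight line of the TCP; rot=None keeps the orientation; v is the mean speed in mm/s. With contact_N (N) it stops when the force on the tool has changed by that much, and returns True; else False.
- robot.move_joints(angles): joint-space move.
- robot.grip(opening, newtons=None): finger opening in mm; newtons is the grip in N (None keeps the last); returns when the fingers have stopped.
- robot.wait(seconds).
- robot.inverse_kinematics(position, orientation): joint angles nearest the present ones, or None.
- robot.get_image(name): name is "scene" or "top"; returns a dict with "pixels" (480x640x3 uint8, blue, green, red), "z_map" (480x640 float32, mm along the optical axis (not along the pixel's ray), 0 where there is no reading), "intrinsics" (3x3 intrinsics, pixels), "R" (3x3) and "t" (3): a world point X has camera coordinates R X + t. Camera axes: x right, y down, z forward; pixel columns grow to the right and rows downward; lengths in mm; the calibration is good to about 2 mm. A picture is of the moment at which its call begins.
A pose or a line that the arm cannot do raises robot.Unreachable and nothing moves.
- robot.job_done(): hands the job in; it is judged then, once.
Readings, each from a call of its own:
- robot.read_time_s(): time.
- robot.read_joint_positions(): joint angles.
- robot.read_qvel(): joint speeds.
- robot.read_joint_efforts(): joint torques, N m.
- robot.read_position(): TCP position.
- robot.read_tool_rot(): TCP orientation.
- robot.read_force(): force on the tool from outside, world axes, zero at the start.
- robot.read_torque(): the same for the moment, N m.
- robot.read_gripper_width(): finger opening in mm.
- robot.read_finger_force(): force on a finger pad.
Only numpy, scipy, OpenCV 4.12 (cv2) and the standard library are available. Lean on these libraries where they do the work, as an engineer would, in place of code of your own. Each camera call takes 0.05 s, during which the arm holds its last target. There are 200 camera calls.

## Working session

There is one attempt and no reset: what is moved stays moved. The work goes in short steps, each a Python script; the robot and the scene stay as the last script left them, time stands still between calls to the robot, and variables do not carry over. Pictures are saved under pics/ and viewed, at most 10 in all, crops included, and the job is handed in when it is done.

```bash
ls; mkdir -p pics; python3 - <<'E'
from cell import robot
import numpy as np,cv2
for n in("scene","top"):
    d=robot.get_image(n); cv2.imwrite(f"pics/{n}0.png",d["pixels"]); np.savez(f"{n}0.npz",**d)
    print(n,d["intrinsics"].tolist(),(-d["R"].T@d["t"]).round())
print(robot.read_time_s(),robot.read_tool_rot())
E
```

```text
pics
scene [[604.4518707627144, 0.0, 318.51525095028774], [0.0, 604.4518707627144, 244.2811261277823], [0.0, 0.0, 1.0]] [1184. -509.  815.]
top [[497.855285655399, 0.0, 322.8029078633128], [0.0, 497.855285655399, 236.55439261208284], [0.0, 0.0, 1.0]] [520.   1. 994.]
0.1 [-4.00693556e-01 -3.11563129e+00  2.76259840e-03]
```

View pics/scene0.png

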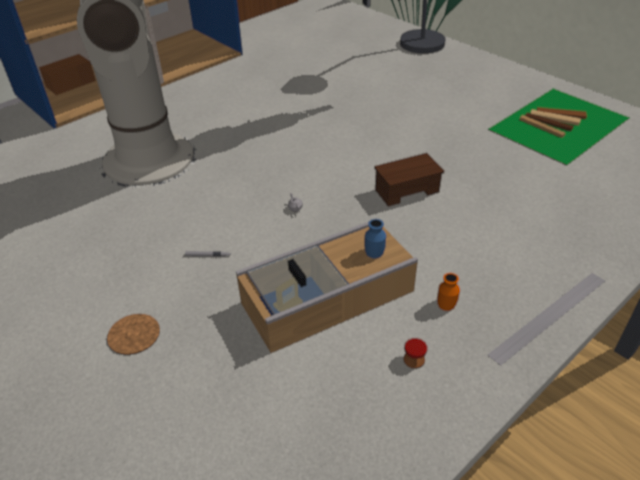

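View pics/top0.png

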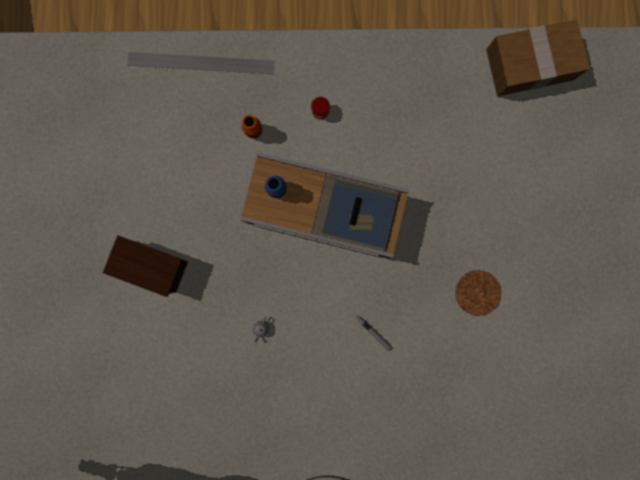

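The scene view shows the case with the vase on its deck at (375,240) and the handle at (297,272), the desk at (408,178) and the mat at (133,333). In the top view the vase is at (275,187), the handle (356,211), the gilded mirror (362,222), the desk (147,266) and the mat (479,293). Next I'll measure positions from the depth data.

```bash
cat > h.py <<'E'
import numpy as np,cv2
def cloud(d):
    K=d["intrinsics"];z=d["z_map"].astype(float);v,u=np.mgrid[:480,:640]
    c=np.stack([(u-K[0,2])/K[0,0]*z,(v-K[1,2])/K[1,1]*z,z],-1)
    P=(c-d["t"])@d["R"]; P[z==0]=np.nan
    return P
def at_z(d,uv,z):
    K=d["intrinsics"];r=d["R"].T@np.linalg.solve(K,np.array([*uv,1.]));o=-d["R"].T@d["t"]
    return o+r*(z-o[2])/r[2]
def rect(P,m):
    r=cv2.minAreaRect(P[m][:,:2].astype(np.float32)); return np.round(r[0],1),np.round(r[1],1),round(r[2],2),int(m.sum())
E
python3 - <<'E'
from h import *
v,u=np.mgrid[:480,:640]
d=np.load("top0.npz");P=cloud(d);Z=P[...,2];B,G,R=[d["pixels"][...,i].astype(int) for i in range(3)]
box=lambda a,b,c,e:(u>a)&(u<b)&(v>c)&(v<e)
np.set_printoptions(suppress=True,precision=1)
print("table z",np.nanmedian(Z[300:400,450:600]))
print("case",rect(P,box(230,420,145,270)&(Z>68)&(Z<90)))
print("rails",rect(P,box(230,420,145,270)&(Z>78.5)&(Z<86)))
print("desk",rect(P,box(90,200,225,305)&(Z>55)&(Z<70)))
m=box(445,515,260,325)&(R-B>25);print("mat",rect(P,m),np.nanmedian(Z[m]))
b=box(255,300,165,210)
print("vase top",rect(P,b&(Z>136)),rect(P,b&(Z>100)))
dk=box(340,370,190,235)&(R+G+B<70);print("handle dark",dk.sum(),[at_z(d,(u[dk].mean(),v[dk].mean()),104)],rect(P,dk&(Z>98)))
w=box(325,395,180,250); print("well z pct",np.nanpercentile(Z[w],[1,10,30,50,70,90,99]))
g=w&(R-B>15);print("gold",g.sum(),u[g].mean(),v[g].mean(),np.nanpercentile(Z[g],[5,50,95]))
for n,bb in dict(pot=(245,280,312,345),pv=(352,398,312,355),stool=(305,335,92,122),or_=(238,268,110,145)).items():
    mm=box(*bb)&(Z>5);print(n,rect(P,mm),np.nanmax(Z[mm]))
d2=np.load("scene0.npz")
c=d["pixels"][150:265,235:415];cv2.imwrite("pics/c1.png",cv2.resize(c,None,fx=4.4,fy=4.4,interpolation=2)) 
E
```

```text
table z -0.6800951494400519
case (array([627.5,   1.7]), array([290.4, 130.6]), 75.7, 10324)
rails (array([627.5,   1.8]), array([290.1, 130.5]), 75.63, 3991)
desk (array([516.3, 345.4]), array([131.3,  76.4]), 69.13, 2842)
mat (array([ 456.3, -300.3]), array([70.5, 71. ]), 54.03, 1629) 4.080608953686447
vase top (array([656.7,  89.3]), array([24.5, 26.6]), 86.33, 190) (array([654.4,  87.8]), array([32. , 37.3]), 29.89, 367)
handle dark 161 [array([612.1, -54.9, 104. ])] (array([612.4, -54.7]), array([10.8, 48.3]), 74.18, 158)
well z pct [ -1.7  75.8  78.   79.   80.   81.8 103.8]
gold 687 364.7278020378457 220.04075691411936 [71.9 78.4 81.4]
pot (array([390.9, 128.8]), array([30.9, 42.9]), 33.34, 238) 29.689523638841518
pv (array([378.2, -94. ]), array([74.1, 61.2]), 2.41, 202) 12.660051418897293
stool (array([826.8,   8.7]), array([36.1, 35.3]), 66.01, 304) 39.99290661720245
or_ (array([784.3, 141.9]), array([31.9, 36.5]), 15.73, 377) 72.13133673092257
```

View pics/c1.png

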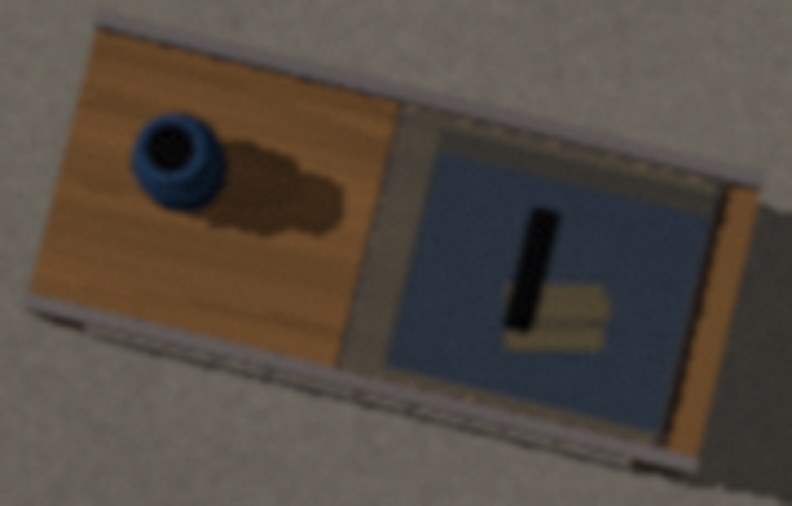

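The crop shows the gilded mirror under the clear cover at about crop (557,317), its long side running along the case; the handle is at (532,268) and the vase rim at (170,148). The case yaw is about -14.3° and the cover is about 11 mm open. I'll move the vase first.

```bash
cat >> h.py <<'E'
def rv(deg):  # tool down, closing line at deg (mod 180) nearest the start's 75 deg
    deg=(deg-75.3+90)%180-90+75.3; f=np.radians((deg+90)/2)-np.pi
    return np.pi*np.array([np.cos(f),np.sin(f),0])
CY=75.66; EY=np.array([np.cos(np.radians(CY)),np.sin(np.radians(CY)),0]); EX=np.array([EY[1],-EY[0],0]); C=np.array([627.5,1.75,0])
E
python3 - <<'E'
from h import *
from cell import robot
np.set_printoptions(suppress=True,precision=1)
v,u=np.mgrid[:480,:640]
d=np.load("top0.npz");P=cloud(d);B,G,R=[d["pixels"][...,i].astype(int) for i in range(3)]
m=(u>445)&(u<515)&(v>260)&(v<325)&(R-B>20)
c=cv2.minAreaRect(np.argwhere(m)[:,::-1].astype(np.float32));mat=at_z(d,c[0],5)
print("mat",c,mat,np.nanmean(P[m],0),np.isnan(P[m]).sum())
vase=np.array([656.7,89.3,0]);o=rv(CY);mat[2]=0
Z=lambda z:np.array([0,0,z])
assert np.linalg.norm(mat-[410,-310,0])<60
robot.grip(70,25)
robot.move_pose(vase+Z(190),o)
robot.move_l(vase+Z(85),v=120)
robot.grip(20,25);print("w",robot.read_gripper_width(),robot.read_finger_force())
robot.move_l(vase+Z(190))
robot.move_pose(mat+Z(120),o)
robot.move_l(mat+Z(22),v=120)
print("contact",robot.move_l(mat+Z(11),v=20,contact_N=2),robot.read_position(),robot.read_force(),robot.read_gripper_width(),robot.read_time_s())
d=robot.get_image("scene");cv2.imwrite("pics/s1.png",d["pixels"][220:460,60:420])
E
```

```text
mat ((478.0000305175781, 292.5), (45.96194076538086, 44.547725677490234), 45.0) [ 458.3 -301.5    5. ] [ 458.2 -301.4    3.9] 21
w 37.1015102733073 25.495561701463885
contact True [ 458.9 -301.9   16. ] [0.1 0.3 5.5] 37.098834172677726 8.275
```

View pics/s1.png

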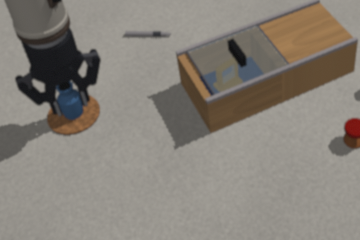

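The vase is in the gripper, resting on the mat at about (70,102) in the crop. I'll release it and open the cover.

```bash
python3 - <<'E'
from h import *
from cell import robot
np.set_printoptions(suppress=True,precision=1)
Z=lambda z:np.array([0,0,z]);o=rv(CY)
p=robot.read_position()
robot.grip(70);robot.move_l(p+Z(110))
h=C+EY*-58.5
robot.move_pose(h+Z(150),o)
robot.grip(45,40)
robot.move_l(h+Z(85),v=120)
robot.grip(0,40);print("w",robot.read_gripper_width(),robot.read_position(),robot.read_force())
print("stop",robot.move_l(C+EY*69+Z(85),v=100,contact_N=10),((robot.read_position()-C)@EY),robot.read_force())
robot.grip(45)
robot.move_l(robot.read_position()+Z(70))
robot.move_pose(np.array([480,150,230.]),o)
d=robot.get_image("top");np.savez("top1.npz",**d);print(robot.read_time_s())
c=d["pixels"][150:300,235:435];cv2.imwrite("pics/c2.png",cv2.resize(c,None,fx=4,fy=4,interpolation=2))
v,u=np.mgrid[:480,:640]
P=cloud(d);Zz=P[...,2];Bc,G,R=[d["pixels"][...,i].astype(int) for i in range(3)]
w=(u>325)&(u<395)&(v>180)&(v<250)&(R-Bc>15)
L=(P-C);lx=L@EX;ly=L@EY
w=(abs(lx)<48)&(abs(ly+70)<58)
print("frame",rect(P,w&(Zz>50)&(Zz<75)),np.nanmedian(P[w&(Zz>58)],0),"foot",rect(P,w&(Zz>15)&(Zz<75)))
dk=(abs(lx)<40)&(abs(ly-65)<25)&(Zz>97);print("handle case y",np.nanmean(ly[dk]),dk.sum())
E
```

```text
w 10.772506630939374 [613.8 -55.1  86.2] [-1.3  0.2  5.5]
stop True 63.74614284679463 [-0.8 -0.7  5.5]
15.2667
frame (array([599.6, -69.5]), array([41.5,  9.8]), 89.83, 136) [599.6 -69.2  64.8] foot (array([610.4, -66.3]), array([114.6,  93.8]), 75.29, 434)
handle case y 64.70800927932338 192
```

View pics/c2.png

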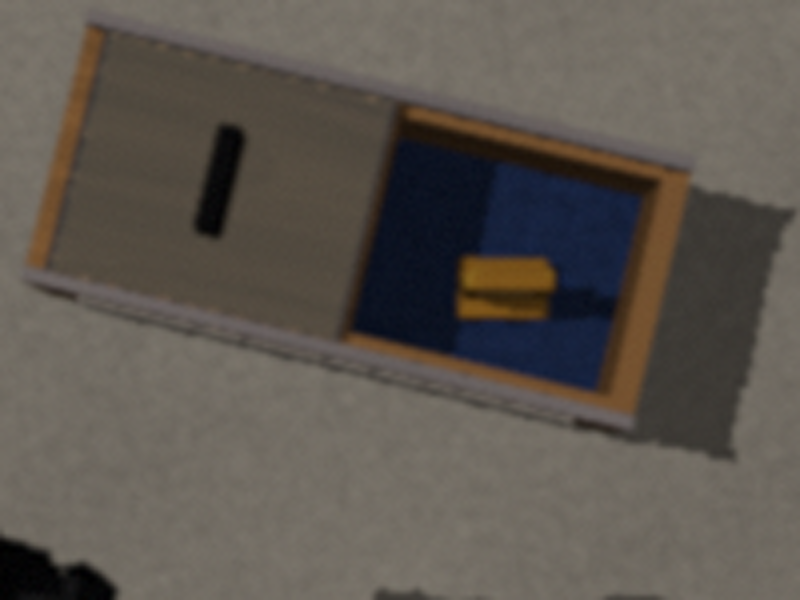

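The cover is fully open (handle at case y ≈ 65) and the mirror is clear in the well at crop (507,288). I'll pick it up and set it on the desk.

```bash
cat >> h.py <<'E'
def rx(deg):
    f=np.radians((deg+90)/2)-np.pi; return np.pi*np.array([np.cos(f),np.sin(f),0])
E
python3 - <<'E'
from h import *
from cell import robot
np.set_printoptions(suppress=True,precision=1)
Z=lambda z:np.array([0,0,z]);o=rx(-0.17);o2=rx(-20.87)
m=np.array([599.6,-69.4,0]);D=np.array([516.3,345.4,0])
robot.grip(32,30)
robot.move_pose(m+Z(170),o)
print("hit",robot.move_l(m+Z(31),v=120,contact_N=8))
robot.grip(0,30);print("w",robot.read_gripper_width(),robot.read_position())
robot.move_l(m+Z(170))
robot.move_pose(D+Z(150),o2)
robot.move_l(D+Z(88),v=100)
print("contact",robot.move_l(D+Z(77),v=15,contact_N=1.5),robot.read_position(),robot.read_force(),robot.read_gripper_width(),robot.read_time_s())
d=robot.get_image("scene");c=d["pixels"][120:270,330:530];cv2.imwrite("pics/s2.png",cv2.resize(c,None,fx=3,fy=3))
E
```

```text
hit True
w 9.763101688582879 [596.9 -68.9  33.7]
contact True [516.8 345.8  83.6] [-0.4 -0.2  4.4] 9.786747317302224 21.7583
```

View pics/s2.png

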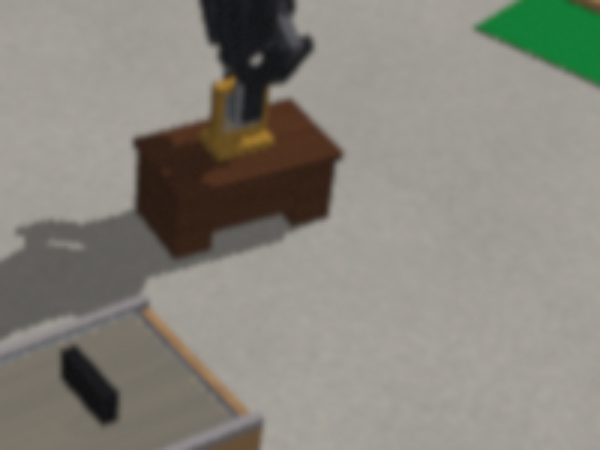

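The mirror sits upright on the desk in the gripper at crop (238,125), and contact came at the expected height. I'll release it, look again and close the cover.

```bash
python3 - <<'E'
from h import *
from cell import robot
np.set_printoptions(suppress=True,precision=1)
Z=lambda z:np.array([0,0,z]);o=rx(CY)
p=robot.read_position()
robot.grip(35);robot.move_l(p+Z(90),v=120)
h=C+EY*65
robot.move_pose(h+Z(160),o)
robot.grip(45,40)
d=robot.get_image("top");P=cloud(d);Zz=P[...,2]
v,u=np.mgrid[:480,:640];b=(u>85)&(u<205)&(v>220)&(v<310)
print("desk",rect(P,b&(Zz>56)&(Zz<65)),"mirror",rect(P,b&(Zz>108)&(Zz<125)),"foot",rect(P,b&(Zz>66.5)&(Zz<75)))
c=d["pixels"][215:315,80:210];cv2.imwrite("pics/c3.png",cv2.resize(c,None,fx=5,fy=5,interpolation=2))
robot.move_l(h+Z(85),v=120)
robot.grip(0,40);print("w",robot.read_gripper_width())
print("stop",robot.move_l(C-EY*74+Z(85),v=100,contact_N=10),(robot.read_position()-C)@EY)
print(robot.read_time_s())
E
```

```text
desk (array([516.3, 345.3]), array([131.5,  76.4]), 69.36, 2352) mirror (array([514.7, 345.1]), array([43.4, 10.3]), 69.55, 148) foot (array([515. , 346.1]), array([47.1, 30. ]), 69.85, 208)
w 11.06513237383069
stop True -71.19343935620778
27.625
```

View pics/c3.png

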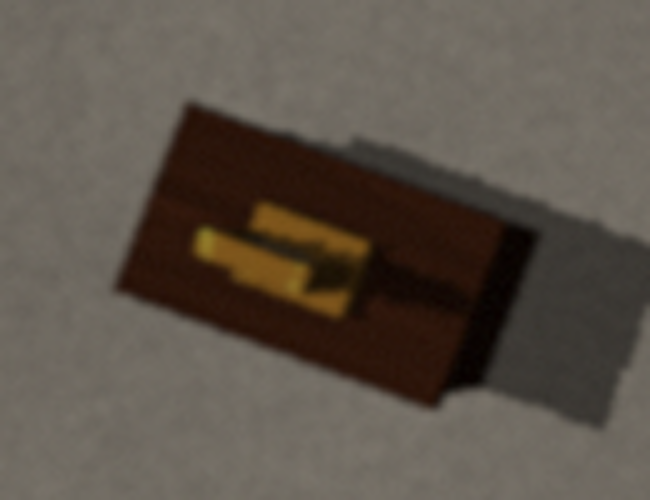

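The mirror stands in the middle of the desk at crop (285,260), square to within 0.5° and 1.5 mm. I'll let go of the handle, retreat and do a final check.

```bash
python3 - <<'E'
from h import *
from cell import robot
robot.grip(45)
robot.move_l(robot.read_position()+np.array([0,0,80]))
robot.move_pose(np.array([164.4,628.9,231.3]),rx(75.3))
d=robot.get_image("top");P=cloud(d);Zz=P[...,2];np.set_printoptions(suppress=True,precision=1)
v,u=np.mgrid[:480,:640];box=lambda a,b,c,e:(u>a)&(u<b)&(v>c)&(v<e)
ly=(P-C)@EY;lx=(P-C)@EX;k=(abs(lx)<40)&(abs(ly)<140)&(Zz>97);print("handle y",np.nanmean(ly[k]))
for n,bb in dict(vase=(440,520,255,330),pot=(245,280,312,345),stool=(305,335,92,122),or_=(238,268,110,145)).items():
    mm=box(*bb)&(Zz>(60 if n=="vase" else 5));print(n,rect(P,mm),np.nanmax(Zz[mm]))
cv2.imwrite("pics/t9.png",d["pixels"]);print(robot.read_time_s())
E
```

```text
handle y -69.69347310133864
vase (array([ 458.7, -300.4]), array([26.2, 26.7]), 46.8, 173) 76.80823467818446
pot (array([392. , 127.1]), array([29.6, 50. ]), 89.39, 240) 32.02387796119416
stool (array([827.3,  12.1]), array([43.6, 36.5]), 79.5, 303) 39.37418871089274
or_ (array([784.3, 141.8]), array([32. , 36.5]), 17.15, 378) 70.59760645610274
31.7
```

View pics/t9.png

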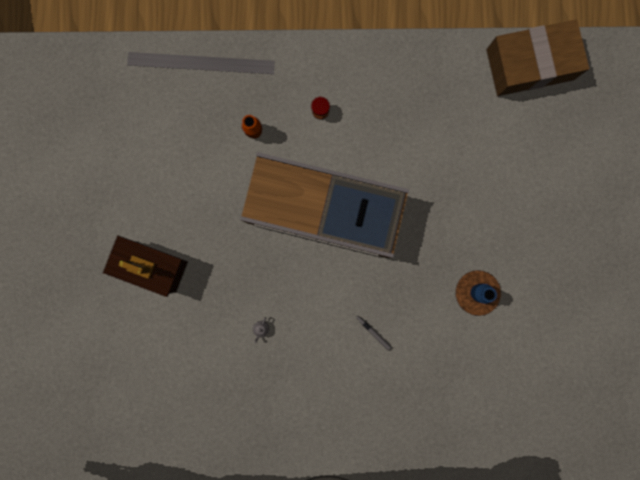

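The vase stands on the mat (485,294), the cover is shut (handle at 362,212), the mirror is on the desk (137,266), and the teapot, pin vise and stool are where they were.

```bash
python3 -c "
from cell import robot
print(robot.job_done())"
```

```text
the job is handed in; nothing more can be done
None
```

The job is done and handed in at about 32 s: the vase is upright on the mat, the mirror stands square in the middle of the desk, the cover is fully shut, and the teapot, pin vise and stool were left alone.

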